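Start the stirrer under the conical flask

TASK

Start the stirring under the conical flask: with a fingertip, gently push the round key in front of the flask's place fully down, so that it stays down, and after that press the wide rectangular start key on the control unit fully down, keep it down for about a second and let it come up again. Leave the other keys alone, do not touch or shift the glassware and the bottle, and take the hand away.

Things in the scene. Friction and masses are not known exactly. Their poses are not given: they have to be found in the camera images.
- stirrer: Flat white three-place stirrer fixed on the bench, 250 mm deep (x), 360 mm wide (y), top at 55 mm. Origin: centre of its underside. -x is its front (robot side), +y its left; turned by up to 15 degrees. Three round steel plates (92 mm across, 4 mm thick, 115 mm apart) lie in a row at the back, each with its own round key 145 mm in front of the plate's centre.
- place_left (a point): Centre of the top of the left steel plate, 59 mm above the bench, on which one vessel stands.
- place_middle (a point): Centre of the top of the middle steel plate, 59 mm above the bench, on which one vessel stands.
- place_right (a point): Centre of the top of the right steel plate, 59 mm above the bench, on which one vessel stands.
- key_left_top (a point): Centre of the top face of the left plate's key: a round grey push key 30 mm across that stands 10 mm proud of the stirrer's top (65 mm above the bench when up). The point moves with the key.
- key_left (a joint): How far the left key is pushed down: 0 is up, 0.006 m is fully down, against a stop (it is then still 4 mm proud). It resists with about 2.5 N all the way and stays down where it is left, as a latching key does; it has no spring.
- key_middle_top (a point): Centre of the top face of the middle plate's key: a round grey push key 30 mm across that stands 10 mm proud of the stirrer's top (65 mm above the bench when up). The point moves with the key.
- key_middle (a joint): How far the middle key is pushed down: 0 is up, 0.006 m is fully down, against a stop (it is then still 4 mm proud). It resists with about 2.5 N all the way and stays down where it is left, as a latching key does; it has no spring.
- key_right_top (a point): Centre of the top face of the right plate's key: a round grey push key 30 mm across that stands 10 mm proud of the stirrer's top (65 mm above the bench when up). The point moves with the key.
- key_right (a joint): How far the right key is pushed down: 0 is up, 0.006 m is fully down, against a stop (it is then still 4 mm proud). It resists with about 2.5 N all the way and stays down where it is left, as a latching key does; it has no spring.
- control: White control unit, a flat box fixed on the bench to the left of the stirrer: 110 mm deep (x) by 170 mm wide (y), flat top 50 mm above the bench. Origin: centre of its underside. It may stand turned by up to 17 degrees. It carries two grey keys, 10 mm proud of the top, along its front edge, and a dark flat display behind them.
- bar_key_top (a point): Centre of the top face of the start key: the wide rectangular key, 60 mm (y) by 24 mm (x), on the control unit's right part (20 mm ahead of and 35 mm to the right of the unit's centre), 60 mm above the bench when up. The point moves with the key.
- bar_key (a joint): How far the start key is pressed: 0 is up, 0.006 m is fully down against a stop. It is sprung: 1 N to start, 4 N fully down, and comes back up when released.
- stop_key_top (a point): Centre of the top face of the stop key, to be left alone: the small round key, 24 mm across, 90 mm to the left of the start key's centre.
- stop_key (a joint): How far the stop key is pressed: 0 is up, 0.006 m is fully down. Sprung like the start key.
- flask: Conical glass flask with a narrow neck and a black rubber stopper: 68 mm across at the base, 24 mm at the neck, 110 mm high with its stopper. It stands loose on one of the three plates. Origin: centre of its underside.
- beaker: Open glass beaker, 62 mm across, 80 mm high, loose on another plate. Origin: centre of its underside.
- jar: Brown glass jar with a lid, 60 mm across, 85 mm high, loose on the remaining plate. Origin: centre of its underside.
- wash_bottle: White plastic bottle, 60 mm across, 140 mm high, standing loose on the bench behind the control unit. Origin: centre of its underside.
There are look-alikes about, which are no part of the job. Of the things like the control, leave any that is turquoise; of the rest the smaller one is meant.

How it is judged:
On the way, in this order (a step that is already met when the one before it is completed fails the run):
1. the key in front of the flask's place is pushed fully down (((horizontal distance between flask and place_left below 0.04 m and value of joint key_left above 0.0045 m) or (horizontal distance between flask and place_middle below 0.04 m and value of joint key_middle above 0.0045 m) or (horizontal distance between flask and place_right below 0.04 m and value of joint key_right above 0.0045 m)) and value of joint bar_key below 0.0015 m), for 0.2 s.
2. the start key is pressed fully down and kept down for at least half a second (((horizontal distance between flask and place_left below 0.04 m and value of joint key_left above 0.0045 m) or (horizontal distance between flask and place_middle below 0.04 m and value of joint key_middle above 0.0045 m) or (horizontal distance between flask and place_right below 0.04 m and value of joint key_right above 0.0045 m)) and value of joint bar_key above 0.0045 m), for 0.5 s.
At the end, for the whole second after the job is handed in: The key in front of the flask is down (at least 4.5 of its 6 mm), the start key has come up again (within 1.5 mm), the other keys are up (within 1.5 mm), and the flask, beaker, jar and bottle stand upright and at rest within 10 mm of where they were (all of step 1 and (horizontal distance between flask and place_left below 0.04 m or value of joint key_left below 0.0015 m) and (horizontal distance between flask and place_middle below 0.04 m or value of joint key_middle below 0.0015 m) and (horizontal distance between flask and place_right below 0.04 m or value of joint key_right below 0.0015 m) and value of joint stop_key below 0.0015 m and distance of each of flask, beaker, jar, wash_bottle from where it was at the start of the episode below 0.01 m and linear speed of each of flask, beaker, jar, wash_bottle below 0.02 m/s and angle between each of flask, beaker, jar, wash_bottle's own z axis and vertical below 0.1 rad); the robot touches nothing.
It fails at once if a key in front of another vessel, or the stop key, is pushed in by more than 2 mm (value of joint stop_key above 0.002 m or (not (horizontal distance between flask and place_left below 0.04 m) and value of joint key_left above 0.002 m) or (not (horizontal distance between flask and place_middle below 0.04 m) and value of joint key_middle above 0.002 m) or (not (horizontal distance between flask and place_right below 0.04 m) and value of joint key_right above 0.002 m)).
It fails at once if the start key is pressed by more than 2 mm before the flask's key is down (not ((horizontal distance between flask and place_left below 0.04 m and value of joint key_left above 0.0045 m) or (horizontal distance between flask and place_middle below 0.04 m and value of joint key_middle above 0.0045 m) or (horizontal distance between flask and place_right below 0.04 m and value of joint key_right above 0.0045 m)) and value of joint bar_key above 0.002 m).
It fails at once if a vessel or the bottle is touched (over 1 N), shifted by more than 10 mm, tipped or lifted (contact force between any of the arm, the fingers and flask above 1 N or distance of any of flask, beaker, jar, wash_bottle from where it was at the start of the episode above 0.01 m or angle between any of flask, beaker, jar, wash_bottle's own z axis and vertical above 0.15 rad or contact force between any of the arm, the fingers and beaker above 1 N or contact force between any of the arm, the fingers and jar above 1 N or contact force between any of the arm, the fingers and wash_bottle above 1 N).
It fails at once if the stirrer or the control unit is pushed hard (over 25 N) (contact force between any of the fingers, the arm and stirrer above 25 N or contact force between any of the fingers, the arm and control above 25 N).
It also fails if it takes over 40 s, if anything falls off the work surface, if the arm or the gripper's body presses on something with over 40 N, if the wrist force passes 120 N, or if a joint passes its speed limit or range.

ROBOT

A 6-joint arm with a two-finger parallel gripper is mounted at the origin on the work surface. World frame = base frame: x ahead of the robot, y to its left, z up, the work surface at z = 0. Lengths are in m, angles in rad, forces in N, time in s.
With the tool pointing down it reaches from about 0.35 to 0.775 m from the base axis. Payload 7.3 kg.
Tool frame: the origin (TCP) lies at the very end of the fingers, on their centre line; the grasp point (between the pads) lies 19 mm behind it (robot.pinch_z is the distance from the TCP to the grasp point, in m); z points along the fingers, y is the line along which they close (so a half turn about z gives the same grasp; the last joint's range is limited). The gripper opens to 92 mm and grips with 3 to 60 N. Pads are 19 mm wide; open, the fingers measure 130 mm over their backs; the gripper's body (75 mm by 190 mm) begins 47 mm behind the grasp point.
Start: joints at [-1.321, 0.342, 1.524, -0, 1.275, -0.146], TCP at [0.202, -0.484, 0.227] pointing down, gripper open.
Joint ranges: [-2.53, 2.53], [-0.77, 2.02], [0.04, 2.7], [-1, 4.14], [0.28, 2.66], [-3.11, 3.11]. Speed limits (rad/s): [2.57, 2.57, 3.14, 3.14, 3.14, 3.14].

INTERFACE

Orientations are given as [roll, pitch, yaw] about the fixed x, y, z axes, in that order (R = Rz(yaw) Ry(pitch) Rx(roll)).
In Python, from cell import robot gives the robot as it stands.
- The arm moves only by the tool move_arm, never from a script. Its argument "motion" is a list of rows, each a list of 6 numbers: the shift along the tool's x, y, z in units of 0.1 m (1.0 is 0.1 m), then the turn, a rotation vector about the tool's x, y, z in units of pi rad (1.0 is pi rad). In form: [[dx, dy, dz, rx, ry, rz], ...]. A call has 1 to 12 rows; each row is the pose to reach, as a shift and turn from the pose commanded when the call began, along the tool's axes at that moment, turning the shorter way round; what a row does not reach only later rows make up. A row lasts 1/8 s, in which the tool goes at most 62.5 mm and 10.7 degrees, less where a joint would pass 70% of its speed; a pose out of reach is approached as far as the arm can. A call with a number of a shift or a turn outside -1 to 1 is refused whole. A call with a gripper value outside its range is refused whole. "fingers" is the opening, from -1 (shut) to 1 (fully open), set as the call begins (left out, the last holds). The fingers move at their own pace and stop on an object; "newtons" is the grip in N (left out, the last holds). Time passes only in rows, so rows that repeat a pose let the fingers close. It gives the time, the measured TCP pose, the force, the opening and the grip force at its end, in the units of the state.
- robot.observe(): the state, without advancing time (a new reading comes with each control period).
- robot.read_camera(name): name is "scene" or "top" or "wrist"; returns a dict with "image" (384x512x3 uint8, red, green, blue), "range_z" (384x512 float32, m along the optical axis (not along the pixel's ray), 0 where there is no reading), "vfov" (degrees; the focal length in pixels is half the picture's height over the tangent of half this angle, whatever the lens; pixels are square), "cx", "cy" (the principal point, pixels), "extrinsics" (4x4, takes a point from camera to world coordinates); the wrist camera has in their place "hand_eye" (4x4, takes a point from camera to tool coordinates, whose origin is the TCP and whose axes are the flange's). Camera axes: x right, y up, looking along -z (the intrinsics and any distortion apply to the point x, -y, -z); pixel columns grow to the right and rows downward; lengths in m; the calibration is good to about 2 mm. A picture is of the moment at which its call begins: read the wrist's pose just before it.
- robot.hand_in(): hands the job in; it is judged then, once.
The state is a dict: "time": time; "qpos": joint angles; "qvel": joint speeds; "joint_efforts": joint torques, N m; "tool_pos": TCP position; "tool_rot": TCP orientation; "contact_force": force on the tool from outside, world axes, zero at the start; "torque": the same for the moment, N m; "opening": finger opening in m; "grip_force": force on a finger pad.
Only numpy, scipy, OpenCV 4.12 (cv2) and the standard library are available. Lean on these libraries where they do the work, as an engineer would, in place of code of your own. Each camera call takes 0.05 s, during which the arm holds its last target. There are 200 camera calls.

## Working session

There is one attempt and no reset: what is moved stays moved. The work goes in short steps, Python scripts to look and compute and a tool call to move; the robot and the scene stay as the last step left them, time stands still between calls to the robot, and variables do not carry over. Pictures are saved under pics/ and viewed, at most 10 in all, crops included, and the job is handed in when it is done.

Besides the shell and the picture viewer there is one more tool, called after ">>>" by a JSON object that holds its "api" and its "payload", one argument or row to a line. move_arm: Moves the arm, as the interface text tells. Shifts and turns lie within -1 to 1; 1 stands for 0.1 m of shift or pi rad of turn. Its arguments: {"type":"object","properties":{"motion":{"type":"array"},"fingers":{"type":"number"},"newtons":{"type":"number"}},"required":["motion"]}

```bash
mkdir -p pics; cat > h.py <<'E'
import numpy as np, cv2
from cell import robot
def save(name,fn):
    c=robot.read_camera(name); cv2.imwrite(fn,c["image"][:,:,::-1]); return c
def cloud(c):
    h,w=c["range_z"].shape; f=h/2/np.tan(np.radians(c["vfov"])/2)
    v,u=np.mgrid[:h,:w]; z=c["range_z"]
    P=np.stack([(u-c["cx"])/f*z,-(v-c["cy"])/f*z,-z],-1)
    E=c["extrinsics"]; return P@E[:3,:3].T+E[:3,3]
E
python3 - <<'E'
from h import *
o=robot.observe(); print({k:np.round(v,4) for k,v in o.items()})
for n in("top","scene"):
    c=save(n,f"pics/{n}1.png"); print({k:v for k,v in c.items() if k not in("image","range_z")}); np.savez(f"{n}.npz",**c)
E
```

```text
{'time': np.float64(0.0), 'qpos': array([-1.321 ,  0.3427,  1.525 , -0.    ,  1.2754, -0.146 ]), 'qvel': array([-0.0005, -0.0001,  0.0027, -0.0001, -0.0017, -0.0013]), 'joint_efforts': array([-1.50000e-03, -4.31247e+01, -2.44224e+01,  7.16000e-02,
        5.59000e-02, -1.00000e-04]), 'tool_pos': array([ 0.2023, -0.484 ,  0.226 ]), 'tool_rot': array([-3.1401e+00, -2.0000e-04,  3.9580e-01]), 'contact_force': array([ 0.6654, -0.3603,  0.6906]), 'torque': array([-0.0033,  0.0149,  0.033 ]), 'grip_force': np.float64(0.0), 'opening': np.float64(0.0915)}
{'vfov': 42.858461808904714, 'cx': 259.13639508126676, 'cy': 191.1568465720562, 'extrinsics': array([[ 0.05407639,  0.97606781, -0.21063566,  0.20857093],
       [-0.99851789,  0.05156021, -0.01742338,  0.19221306],
       [-0.00614598,  0.21126567,  0.97740935,  1.59995936],
       [ 0.        ,  0.        ,  0.        ,  1.        ]])}
{'vfov': 54.03285719215329, 'cx': 252.21537501565896, 'cy': 189.2612685121329, 'extrinsics': array([[ 0.57377894, -0.49996251,  0.64870272,  1.29752185],
       [ 0.81897689,  0.34310198, -0.45995422, -0.33085675],
       [ 0.00738868,  0.79518458,  0.60632243,  0.79298758],
       [ 0.        ,  0.        ,  0.        ,  1.        ]])}
```

View pics/top1.png

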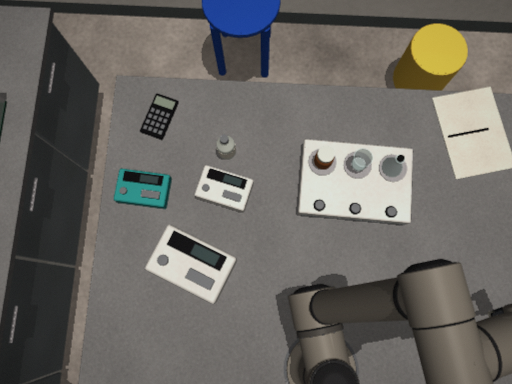

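View pics/scene1.png

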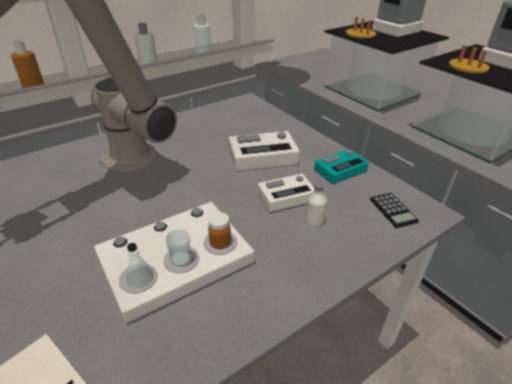

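The top view shows the stirrer with the jar (322,160) on the left plate, the beaker (358,162) in the middle and the flask (393,167; black stopper at 401,158) on the right. The round keys are at (319,205), (355,208) and (391,211).

- **Flask key candidates:** the three round keys. I choose the right one at (391,211).
- **Start key candidates:** the turquoise unit's bar (150,194), the large white unit's bar (200,279) and the small white unit's bar (232,196). I choose the small white one, which has the bottle behind it at (225,148).

The scene view agrees: the flask is at (136,270) and its key at (120,242).

```bash
cat > m.py <<'E'
from h import *
c=dict(np.load("top.npz")); im=c["image"]; P=cloud(c)
hsv=cv2.cvtColor(im,cv2.COLOR_RGB2HSV)
f=192/np.tan(np.radians(c["vfov"])/2)
def ray(u,v,z):
    d=c["extrinsics"][:3,:3]@np.array([(u-c["cx"])/f,-(v-c["cy"])/f,-1]); o=c["extrinsics"][:3,3]
    return o+d*(z-o[2])/d[2]
white=((hsv[...,2]>180)&(hsv[...,1]<40)).astype(np.uint8)
for name,(u0,u1,v0,v1),zt,zk in(("stirrer",(290,425,130,235),.055,.065),("control",(190,258,164,214),.05,.06),("big",(140,240,222,305),.05,.06)):
    m=np.zeros_like(white); m[v0:v1,u0:u1]=white[v0:v1,u0:u1]
    cs=max(cv2.findContours(m,0,1)[0],key=cv2.contourArea)
    Q=np.array([ray(*p[0],zt)[:2] for p in cs],np.float32)
    r=cv2.minAreaRect(Q*1000); print(name,r,"z med",np.median(P[m>0][:,2]))
    inner=np.zeros_like(m); cv2.drawContours(inner,[cv2.convexHull(cs)],-1,1,-1); inner=cv2.erode(inner,np.ones((5,5)))
    g=((inner>0)&(hsv[...,2]<170)).astype(np.uint8)
    n,l,s,ce=cv2.connectedComponentsWithStats(g)
    for i in range(1,n):
        if s[i,4]>20: print("  blob",ce[i].round(1),s[i,2:5],"plane",ray(*ce[i],zk).round(4),"depth",np.median(P[l==i],0).round(4))
x=np.hstack([cv2.resize(im[155:225,185:265],(400,350),interpolation=2),cv2.resize(im[140:225,340:420],(330,350),interpolation=2)])
cv2.imwrite("pics/crop.png",x[:,:,::-1])
E
python3 m.py
```

```text
stirrer ((596.04931640625, -92.59170532226562), (354.6976013183594, 244.924072265625), 87.67046356201172) z med 0.05419145151633997
  blob [357.9 163.6] [ 28  30 612] plane [ 0.6477 -0.0955  0.065 ] depth [ 0.6436 -0.0929  0.0635]
  blob [320.4 164.3] [ 27  26 407] plane [0.6388 0.0258 0.065 ] depth [0.6303 0.0322 0.0613]
  blob [392.3 167.5] [ 27  27 598] plane [ 0.6405 -0.207   0.065 ] depth [ 0.6325 -0.1979  0.076 ]
  blob [319. 205.] [ 13  13 120] plane [0.5043 0.0265 0.065 ] depth [0.505  0.0259 0.0609]
  blob [354.7 208.2] [ 13  12 120] plane [ 0.5001 -0.0871  0.065 ] depth [ 0.5013 -0.0877  0.059 ]
  blob [390.7 211.4] [ 13  12 120] plane [ 0.4957 -0.2013  0.065 ] depth [ 0.4971 -0.2017  0.0605]
control ((550.21484375, 336.4449462890625), (164.50425720214844, 104.9304428100586), 75.31784057617188) z med 0.048898627178829646
  blob [226.4 178.8] [ 41  21 398] plane [0.5759 0.3279 0.06  ] depth [0.5781 0.3286 0.05  ]
  blob [205.3 187.3] [ 8  8 47] plane [0.544  0.3939 0.06  ] depth [0.5436 0.3947 0.0594]
  blob [231.6 195.7] [ 20  12 148] plane [0.521  0.3071 0.06  ] depth [0.5208 0.306  0.0589]
big ((300.31414794921875, 424.8240966796875), (240.72413635253906, 153.57894897460938), 66.78166198730469) z med 0.06569481169182678
  blob [196.5 250.3] [ 60  41 995] plane [0.3403 0.4059 0.06  ] depth [0.3398 0.4048 0.0676]
  blob [162.5 259.9] [ 12  11 108] plane [0.3047 0.5097 0.06  ] depth [0.3033 0.5059 0.0796]
  blob [199.8 278.6] [ 30  22 345] plane [0.2534 0.3885 0.06  ] depth [0.2528 0.3856 0.0799]
```

View pics/crop.png

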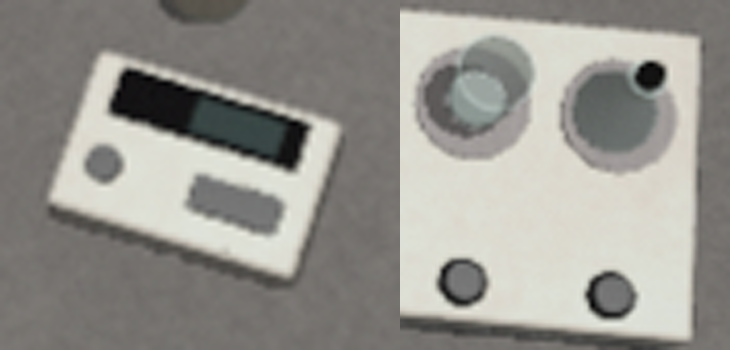

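The crop confirms both choices. The small white unit measures 164×105 mm with its bar key at right front, and its keys are 90 mm apart, matching the given sizes. The flask with the black stopper is on the right plate, and the round keys are 114 mm apart. Targets are the right key at (0.4965, -0.2015) and the bar key at (0.521, 0.307).

>>> {"api": "move_arm", "payload": {
  "motion": [
    [0.5,-0.2,0,0,0,0.05],
    [0.95,-0.37,0,0,0,0.1],
    [0.95,-0.37,0,0,0,0.126],
    [0.95,-0.37,0,0,0,0.126]
  ],
  "fingers": -1
}}

```text
time: 0.6
tool_pos: [0.2761, -0.4132, 0.2265]
tool_rot: [-3.141, 0.0, 0.002]
contact_force: [-0.6, 0.5, 0.6]
opening: 0.0563
grip_force: 0.0
```

>>> {"api": "move_arm", "payload": {
  "motion": [
    [0.5,-0.5,0,0,0,0],
    [1,-1,0,0,0,0],
    [1,-1,0,0,0,0]
  ]
}}

```text
time: 0.98
tool_pos: [0.3771, -0.3119, 0.2266]
tool_rot: [-3.141, 0.0, 0.004]
contact_force: [0.9, -0.5, -0.0]
opening: 0.0268
grip_force: 0.0
```

>>> {"api": "move_arm", "payload": {
  "motion": [
    [0.5,-0.5,0,0,0,0],
    [1,-1,0,0,0,0],
    [1,-1,0,0,0,0],
    [1,-1,0,0,0,0]
  ]
}}

```text
time: 1.48
tool_pos: [0.4757, -0.214, 0.2264]
tool_rot: [3.141, 0.001, 0.002]
contact_force: [-0.4, -0.4, -1.1]
opening: 0.0003
grip_force: 0.0
```

>>> {"api": "move_arm", "payload": {
  "motion": [
    [0.21,-0.125,0.4,0,0,0],
    [0.21,-0.125,0.8,0,0,0],
    [0.21,-0.125,1,0,0,0],
    [0.21,-0.125,1,0,0,0]
  ]
}}

```text
time: 1.98
tool_pos: [0.4948, -0.2026, 0.1253]
tool_rot: [-3.14, 0.004, -0.002]
contact_force: [0.2, 0.3, -0.0]
opening: 0.0002
grip_force: 0.0
```

```bash
python3 - <<'E'
from h import *
o=robot.observe(); print(o["tool_pos"],o["tool_rot"])
c=save("wrist","pics/w1.png"); H=c["hand_eye"]; print(H.round(3),c["vfov"])
from scipy.spatial.transform import Rotation as R
T=np.eye(4);T[:3,:3]=R.from_euler("xyz",o["tool_rot"]).as_matrix();T[:3,3]=o["tool_pos"]
c["extrinsics"]=T@H; np.savez("w1.npz",**c)
E=c["extrinsics"];f=192/np.tan(np.radians(c["vfov"])/2)
p=E[:3,:3].T@(np.array([.4965,-.2015,.065])-E[:3,3]); print("expected px",c["cx"]+f*p[0]/-p[2],c["cy"]-f*p[1]/-p[2])
E
```

```text
[ 0.49484203 -0.20255651  0.12533711] [-3.14024131e+00  3.56266527e-03 -2.03140022e-03]
[[ 0.     0.957  0.289  0.077]
 [ 1.    -0.     0.001  0.   ]
 [ 0.001  0.289 -0.957 -0.158]
 [ 0.     0.     0.     1.   ]] 66.35305859736458
expected px 254.6143020860304 203.2087713584978
```

View pics/w1.png

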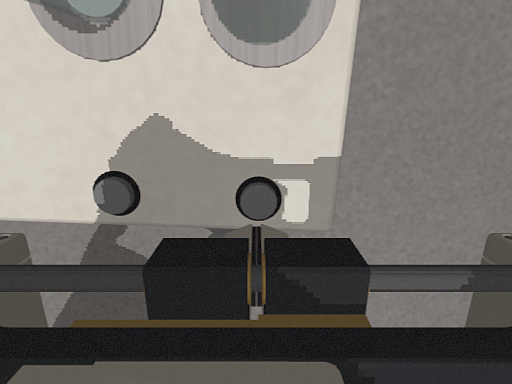

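The wrist view shows the key at (259,198) just ahead of the closed fingertips, about 4 px from where the top camera put it, a 3 mm difference. I'll aim at (0.4985, -0.2035).

>>> {"api": "move_arm", "payload": {
  "motion": [
    [0.035,0.01,0.3,0,0,0],
    [0.035,0.01,0.5,0,0,0],
    [0.035,0.01,0.56,0,0,0],
    [0.035,0.01,0.58,0,0,0],
    [0.035,0.01,0.6,0,0,0],
    [0.035,0.01,0.61,0,0,0],
    [0.035,0.01,0.62,0,0,0]
  ]
}}

```text
time: 2.9
tool_pos: [0.5006, -0.2023, 0.0651]
tool_rot: [3.141, -0.001, 0.0]
contact_force: [-0.1, 0.2, 3.1]
opening: 0.0006
grip_force: 1.2
```

Contact at z = 0.065, as expected. I'll push on in small steps.

>>> {"api": "move_arm", "payload": {
  "motion": [
    [-0.01,0.01,0.015,0,0,0],
    [-0.01,0.01,0.03,0,0,0],
    [-0.01,0.01,0.04,0,0,0],
    [-0.01,0.01,0.05,0,0,0],
    [-0.01,0.01,0.05,0,0,0]
  ]
}}

```text
time: 3.52
tool_pos: [0.4993, -0.2033, 0.0596]
tool_rot: [3.141, 0.0, 0.0]
contact_force: [0.6, -0.4, 1.7]
opening: 0.0003
grip_force: 0.9
```

>>> {"api": "move_arm", "payload": {
  "motion": [
    [0,0,0.005,0,0,0],
    [0,0,0.01,0,0,0],
    [0,0,0.01,0,0,0]
  ]
}}

```text
time: 3.9
tool_pos: [0.4994, -0.2033, 0.0592]
tool_rot: [3.141, -0.0, -0.0]
contact_force: [0.2, 0.6, 5.1]
opening: 0.0006
grip_force: 3.1
```

>>> {"api": "move_arm", "payload": {
  "motion": [
    [0,0,0.005,0,0,0],
    [0,0,0.008,0,0,0],
    [0,0,0.008,0,0,0],
    [0,0,0.008,0,0,0]
  ]
}}

```text
time: 4.4
tool_pos: [0.4994, -0.2033, 0.0591]
tool_rot: [3.141, -0.001, 0.0]
contact_force: [-1.7, 1.3, 12.5]
opening: 0.0003
grip_force: 5.9
```

The force climbs with no further travel, so the key is at its stop. Lifting and crossing to the control unit.

>>> {"api": "move_arm", "payload": {
  "motion": [
    [0,0,-0.3,0,0,0],
    [0,0,-0.8,0,0,0],
    [0,0,-1,0,0,0],
    [0,0,-1,0,0,0]
  ]
}}

```text
time: 4.9
tool_pos: [0.4996, -0.2035, 0.1589]
tool_rot: [3.14, -0.002, -0.0]
contact_force: [-0.3, 0.4, -0.6]
opening: 0.0007
grip_force: 0.0
```

>>> {"api": "move_arm", "payload": {
  "motion": [
    [0,-0.5,0,0,0,0.02],
    [0,-1,0,0,0,0.04],
    [0,-1,0,0,0,0.082],
    [0,-1,0,0,0,0.082]
  ]
}}

```text
time: 5.4
tool_pos: [0.4984, -0.1025, 0.1563]
tool_rot: [-3.142, 0.003, -0.255]
contact_force: [0.2, -0.1, -1.0]
opening: 0.0005
grip_force: 0.0
```

```bash
python3 - <<'E'
from h import *
c=save("top","pics/top2.png"); np.savez("top2.npz",**c)
P=cloud(c)
for u,v in((319,205),(355,208),(391,211)): print(np.median(P[v-2:v+3,u-2:u+3,2]), c["image"][v,u])
E
```

```text
0.06465733414516128 [123 124 124]
0.0658122638611629 [64 64 64]
0.26758018042586595 [69 66 61]
```

>>> {"api": "move_arm", "payload": {
  "motion": [
    [-0.1,-0.5,0,0,0,0],
    [-0.2,-1,0,0,0,0],
    [-0.2,-1,0,0,0,0]
  ]
}}

```text
time: 5.82
tool_pos: [0.505, 0.0007, 0.1572]
tool_rot: [-3.141, 0.002, -0.252]
contact_force: [0.7, -0.8, 0.2]
opening: -0.0002
grip_force: 0.0
```

>>> {"api": "move_arm", "payload": {
  "motion": [
    [-0.1,-0.5,0,0,0,0],
    [-0.2,-1,0,0,0,0],
    [-0.2,-1,0,0,0,0]
  ]
}}

```text
time: 6.2
tool_pos: [0.5116, 0.1016, 0.1573]
tool_rot: [3.141, 0.001, -0.253]
contact_force: [0.3, -1.0, 0.4]
opening: 0.0004
grip_force: 0.0
```

>>> {"api": "move_arm", "payload": {
  "motion": [
    [-0.1,-0.5,0,0,0,0],
    [-0.2,-1,0,0,0,0],
    [-0.2,-1,0,0,0,0]
  ]
}}

```text
time: 6.58
tool_pos: [0.5181, 0.2028, 0.1573]
tool_rot: [3.141, 0.0, -0.254]
contact_force: [0.9, -0.8, -0.4]
opening: 0.0004
grip_force: 0.0
```

>>> {"api": "move_arm", "payload": {
  "motion": [
    [-0.1,-0.5,0,0,0,0],
    [-0.2,-1,0,0,0,0],
    [-0.2,-1,0,0,0,0],
    [-0.2,-1,0,0,0,0]
  ]
}}

```text
time: 7.08
tool_pos: [0.5244, 0.3017, 0.1573]
tool_rot: [3.14, 0.001, -0.258]
contact_force: [-0.4, 0.1, -1.3]
opening: 0.0008
grip_force: 0.0
```

```bash
python3 - <<'E'
from h import *
from scipy.spatial.transform import Rotation as R
c=save("top","pics/top3.png")
P=cloud(c)
for u,v in((319,205),(355,208),(391,211)): print(np.median(P[v-2:v+3,u-2:u+3,2]), c["image"][v,u])
o=robot.observe(); print(o["tool_pos"],o["tool_rot"])
c=save("wrist","pics/w2.png")
T=np.eye(4);T[:3,:3]=R.from_euler("xyz",o["tool_rot"]).as_matrix();T[:3,3]=o["tool_pos"]
E=T@c["hand_eye"];f=192/np.tan(np.radians(c["vfov"])/2)
p=E[:3,:3].T@(np.array([.521,.307,.06])-E[:3,3]); print("expected px",c["cx"]+f*p[0]/-p[2],c["cy"]-f*p[1]/-p[2])
E
```

```text
0.06552428606275806 [120 120 120]
0.06282273401736482 [118 119 120]
0.05765145931506077 [116 116 116]
[0.52437846 0.30160384 0.15749582] [ 3.14018443e+00  4.33547084e-04 -2.59179266e-01]
expected px 250.7384502626167 196.61975435469418
```

View pics/w2.png

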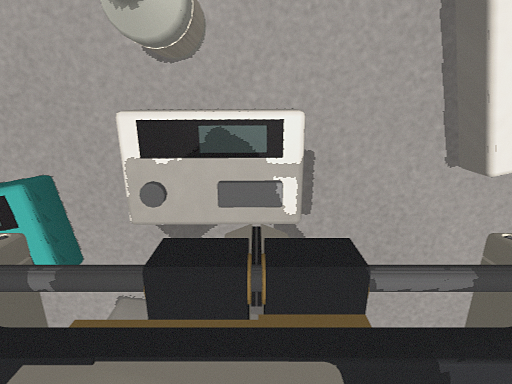

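The wrist view shows the right-hand bar key at (250,193), where predicted within 3 px. The stop key is well left at (153,194) and the bottle is far off. The flask key's depth now reads 58 mm against 63–66 mm for the other two, so it is down. Lowering onto the bar.

>>> {"api": "move_arm", "payload": {
  "motion": [
    [-0.03,-0.04,0.3,0,0,0],
    [-0.03,-0.04,0.7,0,0,0],
    [-0.03,-0.04,0.88,0,0,0],
    [-0.03,-0.04,0.93,0,0,0],
    [-0.03,-0.04,0.93,0,0,0]
  ]
}}

```text
time: 7.8
tool_pos: [0.5226, 0.3079, 0.0654]
tool_rot: [-3.141, -0.001, -0.259]
contact_force: [1.0, 1.0, 0.9]
opening: 0.0004
grip_force: 0.0
```

>>> {"api": "move_arm", "payload": {
  "motion": [
    [0,0,0.02,0,0,0],
    [0,0,0.04,0,0,0],
    [0,0,0.06,0,0,0],
    [0,0,0.075,0,0,0],
    [0,0,0.085,0,0,0],
    [0,0,0.085,0,0,0]
  ]
}}

```text
time: 8.55
tool_pos: [0.5223, 0.3087, 0.0566]
tool_rot: [-3.141, -0.001, -0.258]
contact_force: [0.9, -0.0, 2.8]
opening: 0.0006
grip_force: 1.3
```

>>> {"api": "move_arm", "payload": {
  "motion": [
    [0,0,0.015,0,0,0],
    [0,0,0.025,0,0,0],
    [0,0,0.03,0,0,0],
    [0,0,0.035,0,0,0],
    [0,0,0.035,0,0,0]
  ]
}}

```text
time: 9.18
tool_pos: [0.5223, 0.3088, 0.0541]
tool_rot: [-3.141, -0.001, -0.258]
contact_force: [-1.8, -1.4, 9.9]
opening: 0.0004
grip_force: 5.5
```

At z = 0.054 with 10 N, the start key is at its stop. I'll hold for a second, then lift and withdraw.

>>> {"api": "move_arm", "payload": {
  "motion": [
    [0,0,0,0,0,0],
    [0,0,0,0,0,0],
    [0,0,0,0,0,0],
    [0,0,0,0,0,0],
    [0,0,0,0,0,0],
    [0,0,0,0,0,0],
    [0,0,0,0,0,0]
  ]
}}

```text
time: 10.05
tool_pos: [0.5223, 0.3088, 0.0541]
tool_rot: [-3.141, -0.001, -0.258]
contact_force: [-1.8, -0.8, 11.7]
opening: 0.0003
grip_force: 5.5
```

>>> {"api": "move_arm", "payload": {
  "motion": [
    [0,0,-0.3,0,0,0],
    [0,0,-0.8,0,0,0],
    [0,0,-1,0,0,0],
    [0,0,-1,0,0,0]
  ]
}}

```text
time: 10.55
tool_pos: [0.5225, 0.3089, 0.154]
tool_rot: [-3.14, -0.002, -0.258]
contact_force: [-0.3, -0.4, -0.5]
opening: 0.0004
grip_force: 0.0
```

>>> {"api": "move_arm", "payload": {
  "motion": [
    [-0.3,0,-0.5,0,0,0],
    [-0.8,0,-1,0,0,0],
    [-1,0,-1,0,0,0],
    [-1,0,-1,0,0,0],
    [-1,0,-1,0,0,0]
  ]
}}

```text
time: 11.18
tool_pos: [0.4254, 0.3336, 0.2508]
tool_rot: [3.139, 0.002, -0.258]
contact_force: [-0.1, -0.7, -0.3]
opening: 0.0001
grip_force: 0.0
```

```bash
python3 - <<'E'
from h import *
c=save("scene","pics/scene2.png"); d=dict(np.load("scene.npz"))
cv2.imwrite("pics/s2.png",np.hstack([c["image"][180:310,90:340],d["image"][180:310,90:340]])[:,:,::-1])
P,Q=cloud(c),cloud(d); hs=c["image"]
E=c["extrinsics"];f=192/np.tan(np.radians(c["vfov"])/2)
for n,p in(("R",(.499,-.203,.06)),("M",(.502,-.088,.065)),("L",(.505,.026,.065)),("bar",(.522,.307,.06)),("stop",(.544,.394,.06))):
    q=E[:3,:3].T@(np.array(p)-E[:3,3]);u,v=int(round(c["cx"]+f*q[0]/-q[2])),int(round(c["cy"]-f*q[1]/-q[2]))
    s=np.s_[v-1:v+2,u-2:u+3]; print(n,u,v,np.median(P[s][...,2]),"was",np.median(Q[s][...,2]))
print(robot.observe()["contact_force"])
E
```

```text
R 120 241 0.0582628047085334 was 0.06459126661299519
M 160 224 0.06510339754477967 was 0.06486501988061599
L 196 210 0.06405743772206651 was 0.06416256136141396
bar 274 182 0.05802487364891018 was 0.0593853254219775
stop 299 177 0.058991051606637646 was 0.05863295717195105
[0.03775284 0.43344204 0.46733277]
```

View pics/s2.png

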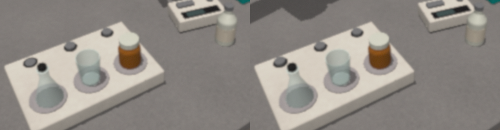

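The before and after crops show the vessels and bottle unmoved. The right key (120,241) has dropped 6 mm, the other keys are up, and the start key is back up.

```bash
python3 -c "
from cell import robot; print(robot.hand_in())"
```

```text
the job is handed in; nothing more can be done
None
```

I pushed the flask's key (the right one) fully down and it stayed down. I then held the start key down for about a second and let it come up, backed the hand away with no sign of the glassware, bottle or other keys having moved, and handed the job in; no verdict was shown.

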